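Set out wax blanks on their sketch cards

ROBOT

A 6-joint arm with a two-finger parallel gripper is mounted at the origin on the work surface. World frame = base frame: x ahead of the robot, y to its left, z up, the work surface at z = 0. Lengths are in m, angles in rad, forces in N, time in s.
With the tool pointing down it reaches from about 0.35 to 0.875 m from the base axis. Payload 15.5 kg.
Tool frame: the origin (TCP) lies midway between the tips of the shut fingers; the grasp point (between the pads) lies 19 mm behind it (bot.hold_point_z is the distance from the TCP to the grasp point, in m); z points along the fingers, y is the direction in which the jaws open and shut (so a half turn about z gives the same grasp; the last joint's range is limited). The gripper opens to 85 mm and grips with 20 to 120 N. Pads are 22 mm wide; open, the fingers measure 114 mm over their backs; the gripper's body (76 mm by 85 mm) begins 54 mm behind the grasp point. The pads swing forward as they close: fully open they stand 13 mm farther back than shut.
Start: joints at [-1.306, 0.494, 1.345, -0, 1.302, -0.096], TCP at [0.22, -0.585, 0.231] pointing down, gripper open.
Joint ranges: [-2.91, 2.91], [-0.82, 2.16], [0.22, 2.67], [-1.22, 4.37], [0.12, 2.79], [-3.08, 3.08]. Speed limits (rad/s): [1.89, 1.89, 2.57, 3.01, 3.01, 3.01].

INTERFACE

Orientations are given as a unit quaternion [x, y, z, w].
In Python, from workcell import monitor, viewer, job, bot gives the robot as it stands.
- The arm moves only by the tool play_rows, never from a script. Its argument "increments" is a list of rows, each a list of 5 numbers: the closure in counts, from 0 (fully open) to 255 (shut), then the shift along the tool's x, y, z in m, then the turn about the tool's z in degrees. A call has 1 to 20 rows; each row is the pose to reach, as a shift and turn from the pose commanded when the call began, along the tool's axes at that moment; what a row does not reach only later rows make up. A row lasts 1/8 s, in which the tool goes at most 62.5 mm and 10.7 degrees, less where a joint would pass 70% of its speed; a pose out of reach is approached as far as the arm can. A call with a gripper value outside its range is refused whole. The fingers move at their own pace and stop on an object; "squeeze" is the grip in N (left out, the last holds). Time passes only in rows, so rows that repeat a pose let the fingers close. It gives the time, the measured TCP pose, the force and the opening at its end, in the units of the state.
- monitor.state(): the state, without advancing time (a new reading comes with each control period).
- viewer.capture(name): name is "scene" or "top" or "wrist"; returns a dict with "frame" (420x560x3 uint8, red, green, blue), "z_map" (420x560 float32, m along the optical axis (not along the pixel's ray), 0 where there is no reading), "fovy" (degrees; the focal length in pixels is half the picture's height over the tangent of half this angle, whatever the lens; pixels are square), "cx", "cy" (the principal point, pixels), "origin" and "orientation" of the camera in the world. Camera axes: x right, y up, looking along -z (the intrinsics and any distortion apply to the point x, -y, -z); pixel columns grow to the right and rows downward; lengths in m; the calibration is good to about 2 mm. The wrist camera is an equidistant fisheye: a pixel r from the principal point sees the ray r / f radians off the axis. A picture is of the moment at which its call begins.
- job.sign_off(): hands the job in, once; it reports no verdict.
The state is a dict: "t": time; "joint_pos": joint angles; "qd": joint speeds; "effort": joint torques, N m; "eef_pos": TCP position; "tcp_rot": TCP orientation; "force": force on the tool from outside, world axes, zero at the start; "ft_torque": the same for the moment, N m; "gripper_width": opening from 0.0 (shut) to 1.0 (fully open).
Only numpy, scipy, OpenCV 4.12 (cv2) and the standard library are available. Lean on these libraries where they do the work, as an engineer would, in place of code of your own. Each camera call takes 0.05 s, during which the arm holds its last target.

TASK

Four green wax blanks (a large ring, a small ring, a long bar and a broad tile) lie about the jeweller's bench among four sketch cards. Lay each blank flat on the card that shows its own plan, the same shape and size, so that it covers the drawn outline and is turned the way it is drawn. Leave the finished wax rose where it stands.

Things in the scene. Friction and masses are not known exactly. Their poses are not given: they have to be found in the camera images.
- big_ring: Large ring blank of dark green carving wax: an upright tube, outer diameter 48 mm, bore 20 mm, 24 mm tall, about 45 g. Origin at the centre of its underside, z up along the bore.
- small_ring: Small ring blank of dark green carving wax: an upright tube, outer diameter 32 mm, bore 14 mm, 24 mm tall, about 20 g. Origin at the centre of its underside, z up along the bore.
- bar: Long narrow bar of dark green carving wax, 84 mm along its x, 20 mm along y, 22 mm tall, about 40 g. Origin at the centre of its underside, z up.
- tile: Broad rectangular block of dark green carving wax, 56 mm along its x, 38 mm along y, 20 mm tall, about 45 g. Origin at the centre of its underside, z up.
- big_ring_card: White square sketch card, 100 x 100 x 2 mm, lying fixed on the bench; origin at the centre of its underside (its top face is 2 mm higher). Drawn in dark ink with grey pencil shading, centred on it: the true-size plan of the large ring, two circles of 48 mm and 20 mm diameter.
- small_ring_card: White square sketch card, 100 x 100 x 2 mm, lying fixed on the bench; origin at the centre of its underside (its top face is 2 mm higher). Drawn in dark ink with grey pencil shading, centred on it: the true-size plan of the small ring, two circles of 32 mm and 14 mm diameter.
- bar_card: White square sketch card, 100 x 100 x 2 mm, lying fixed on the bench; origin at the centre of its underside (its top face is 2 mm higher). Drawn in dark ink with grey pencil shading, centred on it: the true-size plan of the bar, a rectangle 84 mm along the card's x and 20 mm along its y.
- tile_card: White square sketch card, 100 x 100 x 2 mm, lying fixed on the bench; origin at the centre of its underside (its top face is 2 mm higher). Drawn in dark ink with grey pencil shading, centred on it: the true-size plan of the tile, a rectangle 56 mm along the card's x and 38 mm along its y.
- rose: Finished, delicate wax model of a rose, dark green, about 50 mm across and 45 mm tall, standing loose on a flat 38 mm foot among the cards and blanks; origin at the centre of its underside. It is to be left alone. At the same kind of spot between cards and blanks stand a steel block (36 mm cube) and a small amber jar with a metal lid (38 mm across, 45 mm tall), which have no part in the job.
There are look-alikes about, which are no part of the job. Leave any red look-alike of the tile alone. What is shaped like the big_ring_card but brown is not meant.

How it is judged:
By the outcome, as a careful person would: the job done as asked, in the order asked, and still so for the second after the job is handed in, with the robot touching nothing.
It also fails if it takes over 118 s, if anything falls off the work surface, if the arm or the gripper's body presses on something with over 40 N, if the wrist force passes 120 N, or if a joint passes its speed limit or range.

## Working session

There is one attempt and no reset: what is moved stays moved. The work goes in short steps, Python scripts to look and compute and a tool call to move; the robot and the scene stay as the last step left them, time stands still between calls to the robot, and variables do not carry over. Pictures are saved under pics/ and viewed, and the job is handed in when it is done.

Besides the shell and the picture viewer there is one more tool, called as name([rows], argument=value, ...), one row to a line, values as JSON. play_rows: Moves the arm, as the interface text tells. Its arguments: {"type":"object","properties":{"increments":{"type":"array"},"squeeze":{"type":"number"}},"required":["increments"]}

```bash
mkdir -p pics; ls; cat > h.py <<'E'
import numpy as np, cv2, pickle
from workcell import monitor, viewer, job, bot
def snap(name,tag):
    c=viewer.capture(name); cv2.imwrite(f'pics/{tag}.png',c['frame'][:,:,::-1]); pickle.dump(c,open(f'pics/{tag}.pkl','wb')); return c
E
python3 - <<'E'
from h import *
for n in ['top','scene','wrist']:
    c=snap(n,n+'0'); print(n,c['fovy'],c['cx'],c['cy'],c['origin'],c['orientation'],[k for k in c])
print(monitor.state()); print(bot.hold_point_z)
E
```

```text
pics
top 44.471296190500595 276.2823849747659 207.6331311970295 [0.42188665 0.03358439 1.15290645] [ 0.02309006 -0.02710001 -0.70320672  0.71009347] ['frame', 'z_map', 'fovy', 'cx', 'cy', 'origin', 'orientation']
scene 48.76559437937552 279.09967781780847 216.37655487370833 [ 1.00375113 -0.2493705   0.73325987] [0.29209899 0.16853928 0.48493005 0.8069173 ] ['frame', 'z_map', 'fovy', 'cx', 'cy', 'origin', 'orientation']
wrist 65.70646984690485 279.8765630453574 203.3073998493766 [ 0.28126432 -0.56143717  0.37240186] [-0.10816656  0.0754447  -0.56426771  0.81499082] ['frame', 'z_map', 'fovy', 'cx', 'cy', 'origin', 'orientation']
{'t': 0.15, 'joint_pos': array([-1.30649771e+00,  4.94052199e-01,  1.34593605e+00, -2.69136035e-05,
        1.30248438e+00, -9.55228970e-02]), 'qd': array([-0.00145785, -0.00270587, -0.00391601, -0.00047238,  0.00136969,
        0.00150786]), 'effort': array([ 2.20204233e-04, -8.82542253e+01, -3.84061325e+01, -1.76843996e-04,
        7.10425840e-03, -3.02498302e-05]), 'eef_pos': array([ 0.2199841 , -0.58474414,  0.2308478 ]), 'tcp_rot': array([ 9.83858931e-01,  1.78945271e-01, -5.00132946e-05, -4.37330235e-04]), 'force': array([0.13458669, 0.08220249, 0.08961647]), 'ft_torque': array([-0.03606917, -0.03123933, -0.00442076]), 'gripper_width': 0.9977968484848311}
0.0187
```

View pics/top0.png

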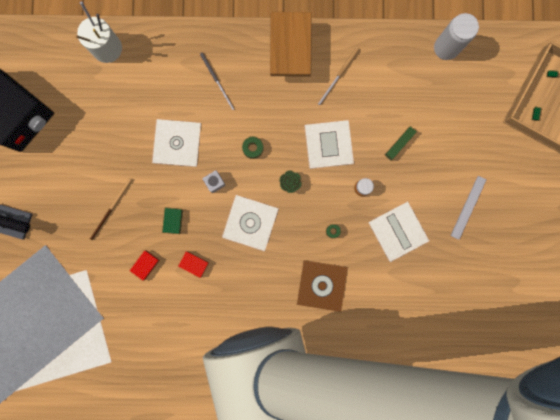

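View pics/scene0.png

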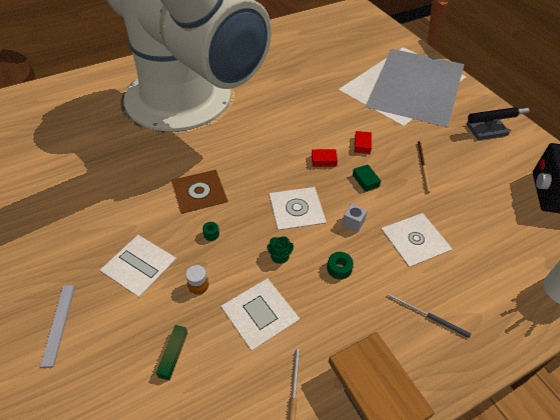

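View pics/wrist0.png

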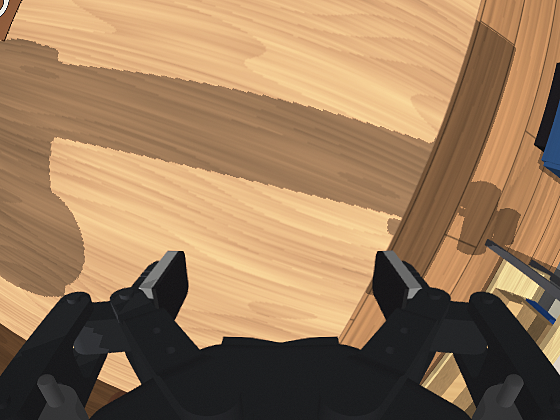

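Top view: the candidates are listed below.
- **Green:** big ring (253,148), small ring (333,231), bar (401,143), tile (172,221), and the rose (290,182), which stays put.
- **Red look-alikes:** (145,265) and (193,264), left alone.
- **White cards:** small-ring (177,143), big-ring (250,223), tile (329,144), bar (398,231).
- **Brown decoy card:** (322,286).
- **Other:** steel block (213,182) and jar (364,187).

Next I measure them and check a close crop.

```bash
cat >> h.py <<'E'
from scipy.spatial.transform import Rotation as R
def rays(c,uv,fish=False):
    uv=np.asarray(uv,float).reshape(-1,2)
    H=c['frame'].shape[0]; f=H/2/np.tan(np.radians(c['fovy']/2))
    x=(uv[:,0]-c['cx'])/f; y=(uv[:,1]-c['cy'])/f
    if fish:
        r=np.hypot(x,y)+1e-12; d=np.c_[x/r*np.sin(r),-y/r*np.sin(r),-np.cos(r)]
    else: d=np.c_[x,-y,-np.ones(len(x))]
    return R.from_quat(c['orientation']).apply(d), d
def plane(c,uv,z,fish=False):
    w,_=rays(c,uv,fish); o=np.asarray(c['origin']); s=(z-o[2])/w[:,2]
    return o+w*s[:,None]
def cloud(c,uv,fish=False):
    uv=np.asarray(uv); w,d=rays(c,uv,fish); zz=c['z_map'][uv[:,1].astype(int),uv[:,0].astype(int)]
    return np.asarray(c['origin'])+w*(zz/-d[:,2])[:,None]
def green(c):
    h=cv2.cvtColor(c['frame'],cv2.COLOR_RGB2HSV); return ((h[...,0]>45)&(h[...,0]<95)&(h[...,1]>110)&(h[...,2]>15)).astype(np.uint8)
def white(c):
    h=cv2.cvtColor(c['frame'],cv2.COLOR_RGB2HSV); return ((h[...,1]<35)&(h[...,2]>150)).astype(np.uint8)
def comps(m,amin=50,amax=1e9):
    n,l,s,ce=cv2.connectedComponentsWithStats(m); return [(l==i,s[i],ce[i]) for i in range(1,n) if amin<s[i,4]<amax]
def rect(p):
    # min-area rect of xy points in mm -> centre, dims, angle of long side (deg)
    (cx,cy),(w,h),a=cv2.minAreaRect((p[:,:2]*1000).astype(np.float32))
    if w<h: w,h,a=h,w,a+90
    return np.array([cx,cy]).round(1),(round(w,1),round(h,1)),round((a+90)%180-90,1)
E
python3 - <<'E'
from h import *
for n in ['top','scene']:
    c=pickle.load(open(f'pics/{n}0.pkl','rb')); print(n)
    for m,s,ce in comps(green(c),60):
        uv=np.argwhere(m)[:,::-1]; p=cloud(c,uv); h=np.percentile(p[:,2],90)
        t=p[p[:,2]>h-.004]; 
        print('green',ce.round(),s[4],'h',h.round(4),rect(t),'mean',(t[:,:2].mean(0)*1000).round(1))
    for m,s,ce in comps(white(c),300,4000 if n=='top' else 8000):
        k=cv2.findContours(m.astype(np.uint8),cv2.RETR_EXTERNAL,cv2.CHAIN_APPROX_NONE)[0]; k=max(k,key=len).reshape(-1,2)
        p=plane(c,k,.002); z=cloud(c,np.argwhere(m)[:,::-1])[:,2]
        print('white',ce.round(),s[4],'z',np.median(z).round(4),rect(p))
c=pickle.load(open('pics/top0.pkl','rb'))['frame'][100:310,120:440,::-1]
cv2.imwrite('pics/crop.png',cv2.resize(c,None,fx=2.5,fy=2.5,interpolation=cv2.INTER_CUBIC))
E
```

```text
top
green [536. 113.] 66 h 0.0191 (array([ 721.8, -555.2]), (25.6, 11.7), -13.8) mean [ 721.8 -555.9]
green [172. 221.] 348 h 0.023 (array([460. , 152.9]), (245.5, 49.6), 83.7) mean [471.5 255.6]
white [463.  27.] 598 z 0.1197 (array([ 927.4, -399.7]), (65.5, 59.4), -89.3)
white [93. 33.] 639 z 0.0897 (array([901.7, 451.1]), (71.4, 70.8), -89.3)
white [176. 143.] 1798 z 0.0022 (array([649.3, 255.9]), (96.7, 96.6), 85.6)
white [329. 144.] 1761 z 0.0024 (array([649.6, -89.5]), (96.2, 96.0), 7.0)
white [468. 207.] 560 z 0.0048 (array([ 509.2, -404.5]), (148.1, 19.3), -25.3)
white [250. 222.] 1838 z 0.0026 (array([469.7,  86.3]), (96.8, 96.5), -16.7)
white [398. 231.] 1845 z 0.0028 (array([ 453.5, -246.7]), (96.7, 96.3), 28.3)
white [ 83. 287.] 419 z 0.0012 (array([311.1, 452.8]), (91.7, 37.5), 20.4)
white [ 16. 316.] 921 z 0.0018 (array([263.3, 590.8]), (118.4, 88.1), 2.7)
white [ 74. 357.] 2158 z 0.0013 (array([146.1, 478.8]), (239.1, 84.8), -50.8)
white [237. 386.] 2858 z 0.3374 (array([114.8, 104. ]), (155.1, 148.1), 3.1)
scene
green [366. 177.] 458 h 0.0207 (array([737.9,  25.5]), (
[... 185 characters left out ...]
4.5]), (522.2, 31.5), -27.7) mean [576.5  -8.7]
green [340. 265.] 545 h 0.0247 (array([820.4, -67.5]), (514.6, 44.8), -39.8) mean [643.9  79.3]
green [166. 367.] 319 h 0.0226 (array([ 830.2, -266.2]), (347.1, 33.8), -0.0) mean [ 676.4 -266.4]
white [364.  84.] 784 z -0.0 (array([177.9, 499.5]), (207.1, 87.4), -72.2)
white [297. 208.] 1587 z 0.0014 (array([473.4,  86.2]), (99.4, 97.9), -17.3)
white [416. 239.] 1909 z 0.0013 (array([652.7, 254.7]), (98.9, 98.6), 85.7)
white [138. 265.] 2190 z 0.0015 (array([ 456.3, -246.7]), (99.4, 98.5), 28.5)
white [260. 312.] 2580 z 0.0015 (array([653., -90.]), (98.5, 98.4), 6.8)
white [ 57. 325.] 746 z 0.0034 (array([ 509.8, -403.9]), (148.5, 18.1), -25.3)
```

View pics/crop.png

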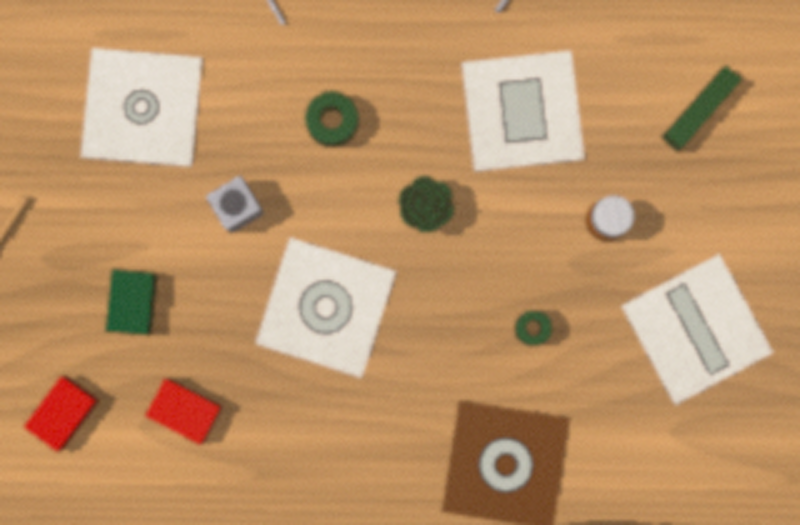

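The crop confirms the choice. Each ring, bar and tile drawing is clear on its white card, and the green blanks are distinct from the rose and the reds. I'll loosen the green mask and refit.

```bash
cat >> h.py <<'E'
def green(c):
    f=c['frame'].astype(int); r,g,b=f[...,0],f[...,1],f[...,2]
    return ((g>r+12)&(g>b+5)&(r<70)).astype(np.uint8)
HT=dict(big_ring=.024,small_ring=.024,bar=.022,tile=.020)
def fit(c,m,fish=False):
    uv=np.argwhere(cv2.erode(m.astype(np.uint8),np.ones((2,2)))>0)[:,::-1]
    uv=np.argwhere(m)[:,::-1]
    p=cloud(c,uv,fish); ok=(np.abs(p[:,2]-.012)<.04); p=p[ok]
    return p
E
python3 - <<'E'
from h import *
for n in ['top','scene']:
    c=pickle.load(open(f'pics/{n}0.pkl','rb')); print(n)
    for m,s,ce in comps(green(c),60):
        p=fit(c,m); h=np.percentile(p[:,2],85)
        t=p[abs(p[:,2]-h)<.004]; k=np.linalg.norm(t[:,:2]-np.median(t[:,:2],0),axis=1)<.06; t=t[k]
        print('green',ce.round(),s[4],len(t),'h',h.round(4),rect(t),'mean',(t[:,:2].mean(0)*1000).round(1))
E
```

```text
top
green [536. 113.] 73 58 h 0.0188 (array([ 721.5, -556. ]), (25.4, 13.8), -10.6) mean [ 721.8 -556.5]
green [401. 143.] 243 191 h 0.0247 (array([ 650.4, -248.3]), (80.3, 15.1), -41.0) mean [ 650.6 -248.6]
green [253. 147.] 214 169 h 0.0262 (array([637. ,  81.7]), (41.9, 40.1), 19.0) mean [635.5  81.3]
green [289. 186.] 64 16 h 0.0417 (array([551.6,  -0.6]), (18.3, 15.8), 42.6) mean [553.   -0.7]
green [172. 220.] 379 319 h 0.0225 (array([471.9, 257.7]), (51.1, 36.3), -3.3) mean [471.7 257.3]
green [333. 231.] 81 62 h 0.0267 (array([453. , -97.4]), (26.7, 24.1), -89.6) mean [452.4 -97.5]
scene
green [366. 177.] 466 327 h 0.0202 (array([475.2, 257.7]), (56.9, 38.9), -4.3) mean [476.8 257.4]
green [210. 231.] 244 137 h 0.024 (array([456.9, -98.3]), (29.7, 29.2), -60.4) mean [457.2 -98.7]
green [280. 249.] 507 140 h 0.0383 (array([563.5,  -2.2]), (33.2, 32.3), 33.7) mean [562.2  -1.1]
green [340. 265.] 546 367 h 0.0241 (array([640.8,  81.7]), (47.7, 44.3), -34.9) mean [642.1  81.1]
green [178. 333.] 152 151 h 0.0224 (array([ 635.3, -232.1]), (30.8, 19.4), -40.7) mean [ 632.6 -230.3]
green [167. 364.] 420 341 h 0.0222 (array([ 668.8, -261.6]), (47.5, 20.3), -39.2) mean [ 670.8 -262.8]
```

```bash
cat >> h.py <<'E'
def go(x,y,z,yaw=None,st=None):
    """shift in tool axes (m) & turn (deg) from present pose to world TCP target with tool-x yaw (deg); x,y,z in mm"""
    st=st or monitor.state(); r=R.from_quat(st['tcp_rot']); xa=r.apply([1,0,0]); a=np.degrees(np.arctan2(xa[1],xa[0]))
    d=r.inv().apply(np.array([x,y,z])/1000-st['eef_pos'])
    t=0 if yaw is None else -((yaw-a+180)%360-180)
    q=np.degrees(st['joint_pos'])
    print('yaw',a.round(2),'eef',(st['eef_pos']*1000).round(1),'d',d.round(4),'turn',round(t,2),'q6',q[5].round(1),'t',st['t'])
E
python3 -c "
from h import *
go(456,-98,120)"
```

```text
yaw 20.62 eef [ 220.  -584.7  230.8] d [ 0.3923 -0.3724  0.1112] turn 0 q6 -5.5 t 0.15
```

play_rows([
  [0,0.392,-0.372,0.03,0],
  [0,0.392,-0.372,0.03,0],
  [0,0.392,-0.372,0.03,0],
  [0,0.392,-0.372,0.03,0],
  [0,0.392,-0.372,0.03,0],
  [0,0.392,-0.372,0.03,0],
  [0,0.392,-0.372,0.03,0],
  [0,0.392,-0.372,0.03,0],
  [0,0.392,-0.372,0.05,0],
  [0,0.392,-0.372,0.08,0],
  [0,0.392,-0.372,0.111,0],
  [0,0.392,-0.372,0.111,0],
  [0,0.392,-0.372,0.111,0],
  [0,0.392,-0.372,0.111,0],
], squeeze=30)

```text
t: 1.9
eef_pos: [0.4566, -0.0991, 0.1214]
tcp_rot: [0.984, 0.179, 0.001, 0.0]
force: [0.4, 1.4, 0.7]
gripper_width: 1.001
```

```bash
python3 -c "
from h import *
c=snap('wrist','w1'); snap('top','t1')
go(456,-98,120)
for m,s,ce in comps(green(c),60):
    p=fit(c,m,True); print(ce.round(),s[4],np.percentile(p[:,2],[5,50,85]).round(4) if len(p) else 0)
"
```

```text
yaw 20.6 eef [456.4 -99.  121.1] d [-0.     -0.0011  0.0011] turn 0 q6 49.8 t 2.0
[207.  30.] 3092 [0.023  0.031  0.0381]
[507.  63.] 1743 [0.0063 0.0208 0.0217]
[279. 203.] 1232 [0.0071 0.0226 0.0235]
```

View pics/w1.png

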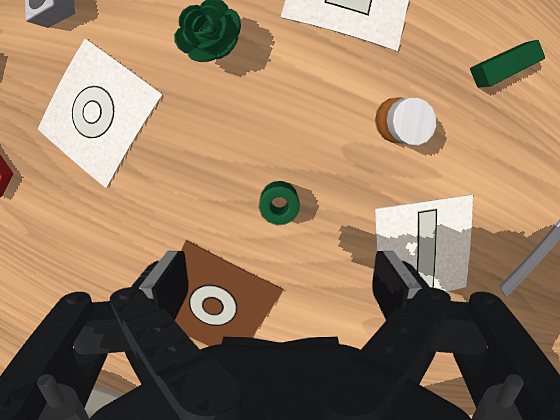

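View pics/t1.png

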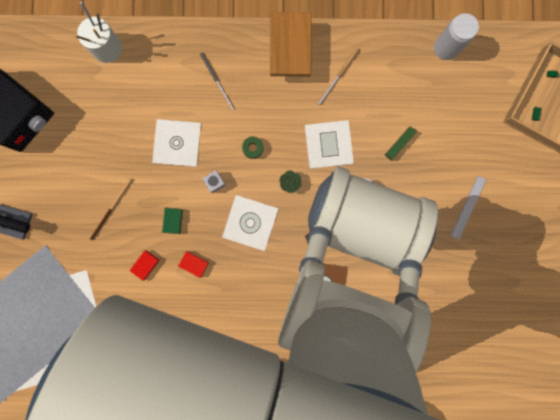

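```bash
cat >> h.py <<'E'
def top_obj(c,m,h,fish=True):
    """top-face outline on plane z=h: (fitEllipse centre,axes),(minAreaRect)"""
    z=np.full(m.shape,-1.); uv=np.argwhere(m)[:,::-1]; p=cloud(c,uv,fish); z[uv[:,1],uv[:,0]]=p[:,2]
    zt=np.percentile(p[:,2],85)
    t=((z>zt-.003)&(z<zt+.01)).astype(np.uint8)
    k=max(cv2.findContours(t,cv2.RETR_EXTERNAL,cv2.CHAIN_APPROX_NONE)[0],key=len).reshape(-1,2)
    P=plane(c,k,h,fish); e=cv2.fitEllipse((P[:,:2]*1000).astype(np.float32))
    return zt,np.round(e[0],1),np.round(e[1],1),rect(P)
def white(c):
    f=c['frame'].astype(int); return ((f.max(2)-f.min(2)<30)&(f.min(2)>95)).astype(np.uint8)
def near(lst,px,r=40): return [q for q in lst if np.hypot(*(q[2]-px))<r]
def report(c,fish=True):
    for m,s,ce in comps(green(c),300):
        p=cloud(c,np.argwhere(m)[:,::-1],fish); zt=np.percentile(p[:,2],85)
        h=.024 if 0.0222<zt<.027 else .022 if zt>.0212 else .020
        print('G',ce.round(),s[4],'z',zt.round(4),*top_obj(c,m,zt,fish)[1:])
    for m,s,ce in comps(white(c),800):
        z=np.median(cloud(c,np.argwhere(m)[:,::-1],fish)[:,2])
        if abs(z-.002)>.006: continue
        ks,hi=cv2.findContours(m.astype(np.uint8),cv2.RETR_CCOMP,cv2.CHAIN_APPROX_NONE)
        for k,hh in zip(ks,hi[0]):
            if len(k)<25: continue
            P=plane(c,k.reshape(-1,2),.002,fish); e=cv2.fitEllipse((P[:,:2]*1000).astype(np.float32))
            print('W' if hh[3]<0 else '  hole',k.reshape(-1,2).mean(0).round(),'ell',np.round(e[0],1),np.round(e[1],1),'rect',rect(P),'z',z.round(4))
E
python3 -c "
from h import *
report(pickle.load(open('pics/w1.pkl','rb')))"
```

```text
G [207.  30.] 3092 z 0.0382 [561.9  -3.2] [29.1 29.3] (array([562.1,  -2.6]), (32.8, 31.4), -58.9)
G [507.  63.] 1743 z 0.0217 [ 652.4 -248.1] [ 21.  106.4] (array([ 652.4, -248. ]), (85.4, 19.7), -41.3)
G [279. 203.] 1232 z 0.0235 [455.7 -98.4] [29.7 30.2] (array([455.6, -98.6]), (30.6, 30.1), 11.8)
W [350.  18.] ell [ 621.8 -108.3] [ 42.4 117.8] rect (array([626.6, -93.4]), (99.5, 49.7), -83.1) z 0.0011
W [ 98. 111.] ell [472.4  85. ] [115.6 118.7] rect (array([472.4,  85.2]), (100.1, 99.9), 73.0) z 0.0011
  hole [ 94. 137.] ell [451.4  76.8] [ 2.9 17.3] rect (array([451.1,  77.1]), (16.9, 3.1), -66.1) z 0.0011
  hole [ 72. 112.] ell [465.6 107.7] [ 2.6 16. ] rect (array([465.6, 107.7]), (12.1, 2.4), 17.8) z 0.0011
  hole [ 96. 108.] ell [473.5  85.2] [17.4 20.2] rect (array([476.6,  82.7]), (21.9, 11.4), 51.6) z 0.0011
  hole [106. 101.] ell [474.6  84.1] [40.3 44.8] rect (array([484.6,  76.2]), (45.4, 17.3), 51.9) z 0.0011
W [426. 242.] ell [ 466.9 -252.7] [ 82.9 121.1] rect (array([ 456.2, -246.2]), (100.1, 99.8), -61.9) z 0.0011
W [535. 257.] ell [ 493.3 -396.1] [ 21.6 146.3] rect (array([ 492.2, -396.4]), (108.4, 23.6), -22.6) z 0.0029
W [213. 305.] ell [334.1 -75.9] [44.  44.3] rect (array([333.9, -75.9]), (44.5, 44.1), -66.9) z 0.0014
  hole [212. 305.] ell [334.  -75.9] [22.  22.5] rect (array([334.2, -75.6]), (22.7, 21.7), -20.8) z 0.0014
```

play_rows([
  [0,0,-0.0005,0.05,0],
  [0,0,-0.0005,0.085,0],
  [0,0,-0.0005,0.105,0],
  [0,0,-0.0005,0.115,0],
  [0,0,-0.0005,0.115,0],
  [0,0,-0.0005,0.115,0],
  [180,0,-0.0005,0.115,0],
  [180,0,-0.0005,0.115,0],
  [255,0,-0.0005,0.115,0],
  [255,0,-0.0005,0.115,0],
  [255,0,-0.0005,0.115,0],
  [255,0,-0.0005,0.115,0],
], squeeze=30)

```text
t: 3.5
eef_pos: [0.4559, -0.0983, 0.0056]
tcp_rot: [0.984, 0.179, 0.0, 0.0]
force: [-0.8, 1.1, 10.1]
gripper_width: 0.36
```

```bash
python3 -c "
from h import *
c=snap('wrist','w2'); 
go(456,-98,4)
print(monitor.state()['gripper_width'])
"
```

```text
yaw 20.61 eef [455.9 -98.3   5.6] d [ 0.0002 -0.0003  0.0016] turn 0 q6 49.9 t 3.55
0.3615627776759045
```

View pics/w2.png

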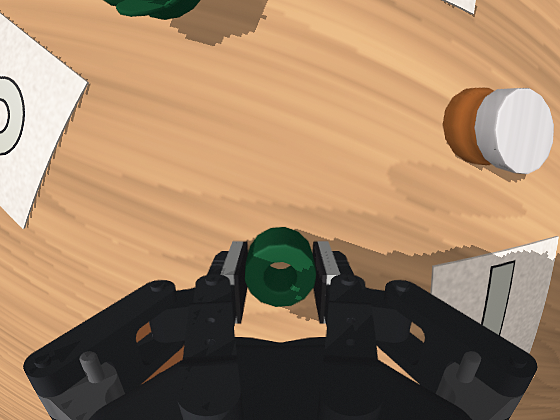

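play_rows([
  [255,0,0,-0.03,0],
  [255,0,0,-0.08,0],
  [255,0.04,-0.034,-0.115,0],
  [255,0.307,-0.262,-0.115,0],
  [255,0.307,-0.262,-0.115,0],
  [255,0.307,-0.262,-0.115,0],
  [255,0.307,-0.262,-0.115,0],
  [255,0.307,-0.262,-0.115,0],
  [255,0.307,-0.262,-0.115,0],
  [255,0.307,-0.262,-0.115,0],
  [255,0.307,-0.262,-0.115,0],
  [255,0.307,-0.262,-0.115,0],
  [255,0.307,-0.262,-0.115,0],
])

```text
t: 5.18
eef_pos: [0.6508, 0.2542, 0.1205]
tcp_rot: [0.984, 0.178, -0.0, 0.0]
force: [0.4, -0.0, -0.5]
gripper_width: 0.353
```

```bash
python3 -c "
from h import *
c=snap('wrist','w3'); 
go(651,255,7)
st=monitor.state();print(st['gripper_width'],st['force'])
report(c)
"
```

```text
yaw 20.57 eef [650.8 254.3 120.5] d [ 0.0004 -0.0006  0.1135] turn 0 q6 85.9 t 5.225
0.354698252805855 [-0.40514616  0.52161548 -0.45507698]
G [280. 267.] 4344 z 0.138 [650.7 254.5] [30.4 30.7] (array([650.8, 254.5]), (30.8, 30.3), 20.5)
G [445. 272.] 2032 z 0.0233 [641.1  84.3] [45.7 47.3] (array([640.8,  84.1]), (48.6, 45.8), 72.6)
W [277. 213.] ell [639.6 250.8] [113.1 155.4] rect (array([639.7, 252.2]), (149.8, 123.7), 14.0) z 0.0011
  hole [283. 212.] ell [640.4 247.5] [ 3.9 14.1] rect (array([640. , 247.4]), (15.4, 3.7), -53.9) z 0.0011
  hole [277. 200.] ell [651.3 255.6] [13.8 14.5] rect (array([648.7, 255.8]), (16.3, 10.1), 84.9) z 0.0011
  hole [282. 190.] ell [654.1 255.2] [10.6 13.8] rect (array([656.6, 255.1]), (15.5, 6.6), 84.9) z 0.0011
  hole [296. 194.] ell [658.5 243.4] [ 4.1 15.9] rect (array([658.3, 242.9]), (17.0, 3.8), 27.7) z 0.0011
  hole [279. 179.] ell [662.2 259.4] [ 9.9 18.8] rect (array([664.6, 260.4]), (21.2, 5.8), -69.5) z 0.0011
W [534. 293.] ell [645.3 -83.3] [ 96.8 122.4] rect (array([652.6, -87.7]), (101.5, 100.0), -83.0) z 0.001
  hole [531. 311.] ell [625.6 -91.4] [ 5.1 45.8] rect (array([625.9, -92.5]), (41.6, 5.6), -84.0) z 0.001
  hole [550. 273.] ell [678.8 -84.1] [ 4.6 47.8] rect (array([679.2, -85.9]), (41.1, 5.3), -80.8) z 0.001
W [ 19. 362.] ell [232.5 540.5] [111.5 347.7] rect (array([240.6, 525.7]), (345.2, 117.1), -11.6) z 0.0
W [532. 393.] ell [ 482.9 -254.9] [ 61.8 166.4] rect (array([ 489.3, -250.6]), (149.4, 64.0), 25.0) z 0.0015
```

View pics/w3.png

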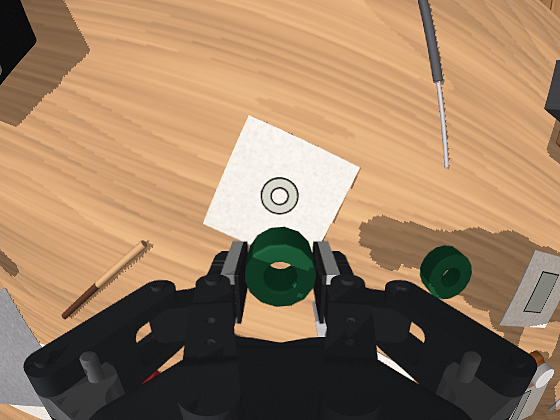

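```bash
cat >> h.py <<'E'
def ink(c,px,r,thr=110,zz=.002,show=None):
    """largest dark-ink contour around px within r px -> ellipse & rect on card plane"""
    g=cv2.cvtColor(c['frame'],cv2.COLOR_RGB2GRAY); f=c['frame'].astype(int)
    m=((g<thr)&(f.max(2)-f.min(2)<40)).astype(np.uint8); k=np.zeros_like(m); cv2.circle(k,tuple(map(int,px)),int(r),1,-1); m&=k
    for q in sorted(cv2.findContours(m,cv2.RETR_EXTERNAL,cv2.CHAIN_APPROX_NONE)[0],key=len)[::-1][:2]:
        if len(q)<20: continue
        q=q.reshape(-1,2); P=plane(c,q,zz,True); e=cv2.fitEllipse((P[:,:2]*1000).astype(np.float32))
        print('ink',q.mean(0).round(),len(q),'ell',np.round(e[0],1),np.round(e[1],1),'rect',rect(P))
E
python3 -c "
from h import *
c=pickle.load(open('pics/w3.pkl','rb')); ink(c,(279,195),28); ink(c,(279,195),28,140)"
```

```text
ink [279. 195.] 103 ell [652.1 255.5] [30.3 30.7] rect (array([652.1, 255.5]), (30.8, 30.2), -24.2)
ink [279. 195.] 104 ell [652.1 255.6] [30.6 31. ] rect (array([652.2, 255.8]), (30.9, 30.8), -24.2)
```

play_rows([
  [255,0.0014,-0.0004,0.05,0],
  [255,0.0014,-0.0004,0.085,0],
  [255,0.0014,-0.0004,0.1,0],
  [255,0.0014,-0.0004,0.109,0],
  [255,0.0014,-0.0004,0.111,0],
  [255,0.0014,-0.0004,0.112,0],
  [255,0.0014,-0.0004,0.112,0],
])

```text
t: 6.1
eef_pos: [0.6525, 0.256, 0.0091]
tcp_rot: [0.984, 0.179, 0.001, -0.0]
force: [-1.1, 0.1, -0.7]
gripper_width: 0.359
```

```bash
python3 -c "
from h import *
go(652.15,255.3,7.6)
st=monitor.state();print(st['gripper_width'],st['force'])
"
```

```text
yaw 20.62 eef [652.5 256.    9.1] d [-0.0005  0.0006  0.0015] turn 0 q6 85.9 t 6.1
0.3588752843830552 [-1.0875031   0.06331954 -0.67879256]
```

play_rows([
  [255,-0.0005,0.0005,0.001,0],
  [255,-0.0005,0.0005,0.0015,0],
  [255,-0.0005,0.0005,0.0015,0],
  [60,-0.0005,0.0005,0.0015,0],
  [60,-0.0005,0.0005,0.0015,0],
  [60,-0.0005,0.0005,0.0015,0],
  [30,-0.0005,0.0005,-0.03,0],
  [0,-0.0005,0.0005,-0.08,0],
  [0,-0.0005,0.0005,-0.112,0],
  [0,-0.0005,0.0005,-0.112,0],
  [0,-0.0005,0.0005,-0.112,0],
  [0,-0.0005,0.0005,-0.112,0],
])

```text
t: 7.6
eef_pos: [0.6511, 0.255, 0.1189]
tcp_rot: [0.984, 0.179, -0.001, 0.0]
force: [0.3, 0.3, -0.7]
gripper_width: 1.001
```

```bash
cat >> h.py <<'E'
def qrect(c,m,z=.002):
    k=max(cv2.findContours(m.astype(np.uint8),cv2.RETR_EXTERNAL,cv2.CHAIN_APPROX_NONE)[0],key=len).reshape(-1,2); return rect(plane(c,k,z,True))
E
python3 -c "
from h import *
c=snap('wrist','w4'); 
go(640.8,84,120)
report(c)
"
```

```text
yaw 20.62 eef [651.2 255.  119. ] d [-0.0699  0.1564 -0.0009] turn 0 q6 85.9 t 7.65
G [280. 202.] 1305 z 0.0255 [651.8 255.5] [29.6 30.2] (array([652.2, 255.7]), (30.3, 30.1), 20.6)
G [447. 271.] 1841 z 0.0233 [643.2  83.8] [40.4 48.6] (array([644.3,  83.8]), (48.6, 39.7), 80.2)
G [214. 337.] 362 z 0.019 [498.6 270.3] [13.1 23.2] (array([499.1, 272.2]), (24.9, 13.8), -45.8)
W [279. 192.] ell [652.4 255.7] [116.1 116.8] rect (array([652.1, 255.6]), (99.6, 99.5), -4.3) z 0.001
  hole [280. 201.] ell [648.1 253.9] [34.7 40.8] rect (array([648. , 254.1]), (40.9, 34.8), 20.6) z 0.001
W [541. 287.] ell [647.5 -85.1] [ 80.2 123.5] rect (array([652.9, -88.3]), (100.1, 99.7), 7.7) z 0.0011
  hole [530. 310.] ell [631.5 -89.9] [18.  42.7] rect (array([625.7, -89.4]), (42.4, 15.0), 76.0) z 0.0011
  hole [537. 286.] ell [658.6 -70.1] [ 6.  25.3] rect (array([658.6, -70.1]), (21.3, 6.0), 5.3) z 0.0011
W [  8. 331.] ell [330.9 541.9] [ 55.1 221.2] rect (array([304.9, 538.7]), (221.9, 60.6), -10.4) z 0.0001
```

View pics/w4.png

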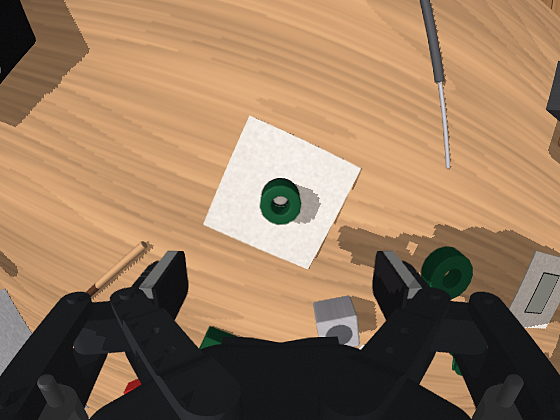

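The small ring reads (652.0, 255.6) and its card (652.1, 255.6). Next is the big ring.

play_rows([
  [0,-0.07,0.156,0,0],
  [0,-0.07,0.156,0,0],
  [0,-0.07,0.156,0,0],
  [0,-0.07,0.156,0,0],
  [0,-0.07,0.156,0,0],
  [0,-0.07,0.156,0,0],
  [0,-0.07,0.156,0,0],
])

```text
t: 8.52
eef_pos: [0.6412, 0.0856, 0.1201]
tcp_rot: [0.984, 0.18, -0.0, -0.0]
force: [-0.5, -0.4, 0.4]
gripper_width: 1.003
```

```bash
python3 -c "
from h import *
c=snap('wrist','w5'); 
go(640.8,84,120)
report(c)
"
```

```text
yaw 20.68 eef [641.2  85.4 120.2] d [-0.0008  0.0012  0.0002] turn 0 q6 71.6 t 8.575
G [ 96. 122.] 1287 z 0.0253 [651.6 253.7] [30.  30.7] (array([651.4, 253.5]), (31.2, 30.5), -42.3)
G [284. 204.] 2667 z 0.0235 [641.2  82.5] [45.4 46.2] (array([641.3,  82.5]), (45.9, 45.8), 20.6)
G [ 70. 279.] 1227 z 0.0194 [484.8 260.1] [34.6 61.5] (array([476.7, 256.9]), (57.1, 38.3), -4.7)
G [540. 292.] 1070 z 0.0212 [ 644.1 -237.8] [23.3 71.1] (array([ 644.2, -237.6]), (56.9, 23.0), -41.2)
G [341. 315.] 2151 z 0.0377 [563.2  -1.7] [28.6 30.5] (array([563.4,  -2.1]), (33.5, 31.1), 84.0)
W [110. 120.] ell [652.3 254.4] [115.5 117.9] rect (array([652.2, 254.7]), (100.1, 99.6), 85.7) z 0.001
  hole [ 97. 122.] ell [648.7 262.4] [35.5 49.5] rect (array([648.6, 262.2]), (48.4, 35.2), -72.2) z 0.001
W [454. 241.] ell [657.8 -91.6] [102.4 119. ] rect (array([652.4, -88.9]), (100.6, 99.5), -83.3) z 0.0011
  hole [445. 259.] ell [651.7 -89.6] [41.5 66.7] rect (array([650.3, -89.9]), (53.9, 40.5), 7.1) z 0.0011
  hole [455. 222.] ell [677.5 -74.6] [ 3.6 19.4] rect (array([678., -76.]), (18.0, 4.1), -75.4) z 0.0011
W [231. 327.] ell [500.8  92.4] [ 63.4 104.9] rect (array([488.2,  82.6]), (97.9, 70.0), 72.8) z 0.001
  hole [216. 329.] ell [492.5  97.6] [ 3.5 16.9] rect (array([492.8,  97.5]), (15.7, 3.7), -58.8) z 0.001
```

View pics/w5.png

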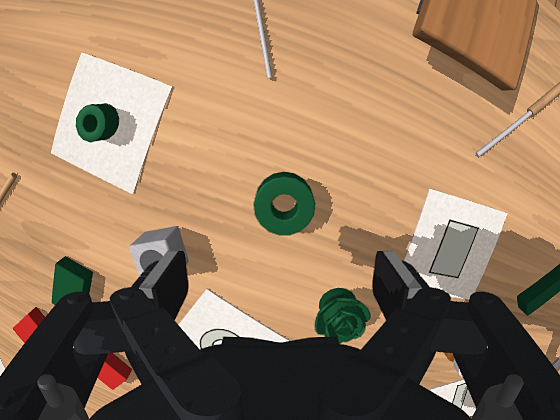

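play_rows([
  [0,-0.0007,0.0018,0.05,0],
  [0,-0.0007,0.0018,0.085,0],
  [0,-0.0007,0.0018,0.105,0],
  [0,-0.0007,0.0018,0.117,0],
  [0,-0.0007,0.0018,0.117,0],
  [0,-0.0007,0.0018,0.117,0],
  [100,-0.0007,0.0018,0.117,0],
  [255,-0.0007,0.0018,0.117,0],
  [255,-0.0007,0.0018,0.117,0],
  [255,-0.0007,0.0018,0.117,0],
  [255,-0.0007,0.0018,0.117,0],
], squeeze=30)

```text
t: 9.95
eef_pos: [0.6415, 0.0826, 0.0041]
tcp_rot: [0.984, 0.179, 0.0, 0.0]
force: [-2.6, -0.1, 9.0]
gripper_width: 0.558
```

```bash
python3 -c "
from h import *
go(472.4,86,120)
st=monitor.state();print(st['gripper_width'],st['force'])
"
```

```text
yaw 20.61 eef [641.5  82.6   4.1] d [-0.1569 -0.0627 -0.1161] turn 0 q6 71.4 t 9.95
0.5581152904940934 [-2.58787425 -0.06738261  9.03229985]
```

play_rows([
  [255,0,0,-0.03,0],
  [255,0,0,-0.08,0],
  [255,-0.02,-0.008,-0.115,0],
  [255,-0.157,-0.063,-0.117,0],
  [255,-0.157,-0.063,-0.117,0],
  [255,-0.157,-0.063,-0.117,0],
  [255,-0.157,-0.063,-0.117,0],
  [255,-0.157,-0.063,-0.117,0],
  [255,-0.157,-0.063,-0.117,0],
  [255,-0.157,-0.063,-0.117,0],
])

```text
t: 11.2
eef_pos: [0.4726, 0.0863, 0.1201]
tcp_rot: [0.984, 0.179, 0.0, 0.0]
force: [-0.0, -0.0, -0.9]
gripper_width: 0.56
```

```bash
python3 -c "
from h import *
c=snap('wrist','w6'); 
go(472.4,85.5,6)
st=monitor.state();print(st['gripper_width'],st['force'])
report(c)
ink(c,(279,195),40,110); ink(c,(279,195),40,140)
"
```

```text
yaw 20.6 eef [472.5  86.3 120.1] d [-0.0003  0.0007  0.1141] turn 0 q6 72.6 t 11.25
0.553765361058007 [0.306916   0.18582331 0.28951463]
G [ 95. 131.] 2956 z 0.0196 [475.1 256.9] [42.3 67.2] (array([475.2, 256.7]), (56.0, 38.8), -4.7)
G [427. 139.] 2825 z 0.0381 [563.5  -5.7] [15.9 25.4] (array([563.7,  -5.8]), (25.5, 16.0), -73.5)
G [280. 268.] 8855 z 0.1394 [472.6  86.6] [46.1 46.5] (array([472.7,  86.7]), (46.5, 46.5), -69.4)
W [512.  92.] ell [651.5 -88.7] [115.2 119.1] rect (array([651.5, -89.1]), (100.8, 99.9), -83.1) z 0.0012
  hole [508.  95.] ell [597.2 -58.3] [47.4 76. ] rect (array([643.4, -79.1]), (66.9, 33.4), 38.5) z 0.0012
W [279. 187.] ell [484.1  92.2] [ 89.6 125.9] rect (array([472.2,  86.2]), (99.6, 99.4), 72.9) z 0.0011
  hole [253. 202.] ell [461.  105.9] [ 2.9 15.3] rect (array([461.1, 106.1]), (15.6, 3.0), 31.2) z 0.0011
  hole [307. 200.] ell [478.4  65.1] [ 3.8 17.2] rect (array([478.5,  64.7]), (18.9, 3.5), 15.9) z 0.0011
  hole [279. 195.] ell [472.1  86.3] [20.6 20.7] rect (array([473.3,  87.4]), (22.3, 18.9), -44.9) z 0.0011
  hole [275. 175.] ell [475.4  89. ] [38.1 42.4] rect (array([488.2,  96.5]), (37.5, 11.0), -57.4) z 0.0011
W [529. 298.] ell [ 459.2 -245. ] [103.2 119.9] rect (array([ 456.2, -244.7]), (101.2, 100.7), -61.7) z 0.001
  hole [519. 327.] ell [ 423.  -253.3] [ 5.8 23.5] rect (array([ 423.4, -253.3]), (22.2, 6.2), 29.8) z 0.001
  hole [523. 310.] ell [ 445.1 -241.4] [ 5.4 36. ] rect (array([ 445.2, -241.3]), (32.5, 5.8), 28.4) z 0.001
  hole [532. 282.] ell [ 478.6 -239.9] [30.3 43.6] rect (array([ 481.6, -225.6]), (34.1, 21.0), -8.2) z 0.001
ink [279. 201.] 442 ell [469.9  85.6] [46.6 50.7] rect (array([470.8,  85.7]), (50.1, 49.7), 19.0)
ink [277. 206.] 233 ell [469.7  85. ] [48.7 52.7] rect (array([470.8,  85.7]), (50.2, 49.7), 19.0)
```

View pics/w6.png

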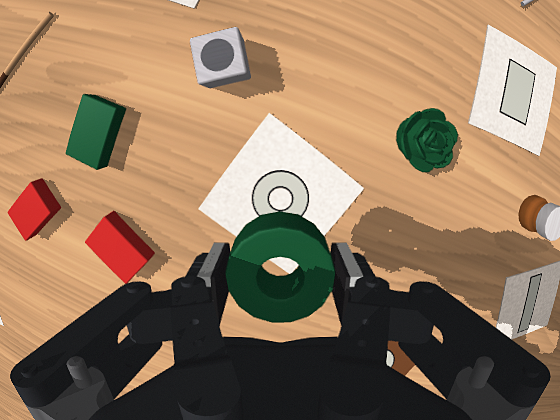

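play_rows([
  [255,-0.0005,0,0.05,0],
  [255,-0.0005,0,0.085,0],
  [255,-0.0005,0,0.1,0],
  [255,-0.0005,0,0.11,0],
  [255,-0.0005,0,0.1125,0],
  [255,-0.0005,0,0.1135,0],
  [255,-0.0005,0,0.1135,0],
  [255,-0.0005,0,0.1135,0],
])

```text
t: 12.25
eef_pos: [0.4718, 0.0862, 0.0072]
tcp_rot: [0.984, 0.179, 0.0, 0.0]
force: [-1.5, -0.7, -1.7]
gripper_width: 0.555
```

```bash
python3 -c "
from h import *
go(472.1,86.0,6.2)
st=monitor.state();print(st['gripper_width'],st['force'])
"
```

```text
yaw 20.62 eef [471.8  86.2   7.2] d [0.0002 0.0002 0.001 ] turn 0 q6 72.6 t 12.25
0.5545157402693143 [-1.46967804 -0.73599782 -1.70684138]
```

play_rows([
  [255,0,0,0.001,0],
  [255,0,0,0.001,0],
  [255,0,0,0.001,0],
  [40,0,0,0.001,0],
  [0,0,0,0.001,0],
  [0,0,0,0.001,0],
  [0,0,0,-0.03,0],
  [0,0,0,-0.08,0],
  [0,0,0,-0.113,0],
  [0,0,0,-0.113,0],
  [0,0,0,-0.113,0],
  [0,0,0,-0.113,0],
])

```text
t: 13.75
eef_pos: [0.471, 0.0861, 0.1188]
tcp_rot: [0.984, 0.179, -0.001, -0.0]
force: [0.1, 0.6, 0.3]
gripper_width: 1.0
```

```bash
python3 -c "
from h import *
c=snap('wrist','w7'); 
go(475,257.3,120,-4.4)
report(c)
"
```

```text
yaw 20.61 eef [471.   86.1 118.8] d [ 0.064  -0.1588 -0.0012] turn 25.01 q6 72.6 t 13.8
G [ 94. 129.] 2978 z 0.0196 [475.1 256.8] [42.5 67.2] (array([475.2, 256.7]), (55.9, 38.6), -4.9)
G [428. 137.] 2870 z 0.0381 [563.6  -5.8] [16.3 24.9] (array([563.9,  -6. ]), (25.3, 16.2), -74.5)
G [280. 202.] 2765 z 0.0256 [471.5  86.3] [45.4 46. ] (array([471.6,  86.2]), (45.9, 45.2), -69.4)
W [513.  90.] ell [651.2 -88.8] [115.3 119.3] rect (array([651.6, -89. ]), (100.7, 99.9), -83.1) z 0.0012
  hole [516. 117.] ell [625.3 -96.2] [ 2.8 39. ] rect (array([625.3, -96.1]), (31.5, 2.8), -82.2) z 0.0012
  hole [507.  81.] ell [654.1 -72.4] [ 7.2 51.5] rect (array([651.5, -71.8]), (54.2, 7.7), 1.5) z 0.0012
W [280. 193.] ell [472.5  86.4] [116.4 116.7] rect (array([472.2,  86.3]), (99.5, 99.5), 72.9) z 0.001
  hole [281. 201.] ell [467.6  84.6] [51.8 57.6] rect (array([468.1,  84.9]), (57.2, 52.2), 20.6) z 0.001
W [532. 296.] ell [ 468.7 -247.7] [ 79.9 129.6] rect (array([ 456.4, -244.9]), (101.0, 100.5), 28.6) z 0.001
  hole [534. 280.] ell [ 481.8 -233.4] [24.9 29.9] rect (array([ 484.2, -226.3]), (30.0, 19.8), -18.2) z 0.001
```

View pics/w7.png

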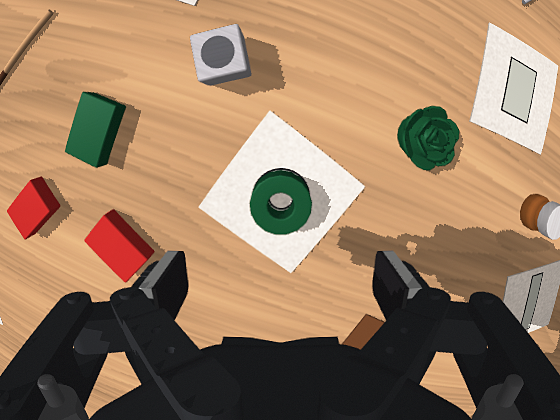

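play_rows([
  [0,0.064,-0.159,0,25.4],
  [0,0.064,-0.159,0,25.4],
  [0,0.064,-0.159,0,25.4],
  [0,0.064,-0.159,0,25.4],
  [0,0.064,-0.159,0,25.4],
  [0,0.064,-0.159,0,25.4],
  [0,0.064,-0.159,0,25.4],
  [0,0.064,-0.159,0,25.4],
])

```text
t: 14.8
eef_pos: [0.4756, 0.2568, 0.1198]
tcp_rot: [0.999, -0.042, -0.0, 0.0]
force: [-0.6, -0.0, 0.0]
gripper_width: 1.001
```

```bash
python3 -c "
from h import *
c=snap('wrist','w8'); 
report(c)
go(475,257.3,3,-4.8)
"
```

```text
G [543.  92.] 1543 z 0.0356 [563.6   2.9] [22.  32.8] (array([563.1,   4.7]), (33.4, 21.1), -4.0)
G [472. 191.] 2335 z 0.0254 [471.3  87.7] [45.7 46.8] (array([471.8,  88.2]), (47.0, 47.0), -84.4)
G [278. 201.] 3424 z 0.0197 [475.2 258.2] [41.7 65.9] (array([475.2, 258.2]), (54.6, 36.9), -4.8)
W [263.  23.] ell [621.2 259.5] [ 43.1 130.9] rect (array([622.3, 257.6]), (99.5, 41.9), 85.6) z 0.0011
W [459. 185.] ell [472.5  87.6] [115.6 118.3] rect (array([472.4,  87.2]), (100.4, 99.7), 72.8) z 0.001
  hole [471. 190.] ell [467.4  77.6] [53.2 70.1] rect (array([467.8,  77.7]), (69.5, 52.9), 60.2) z 0.001
W [ 23. 321.] ell [346.2 595.7] [ 41.5 344.9] rect (array([307.9, 636.8]), (291.6, 45.9), -50.1) z 0.0002
W [110. 383.] ell [247.7 495.4] [ 47.  191.1] rect (array([228.6, 502.9]), (195.7, 51.7), -38.6) z 0.0002
yaw -4.83 eef [475.7 257.  119.9] d [-0.0007 -0.0002  0.1169] turn -0.03 q6 116.9 t 14.85
```

View pics/w8.png

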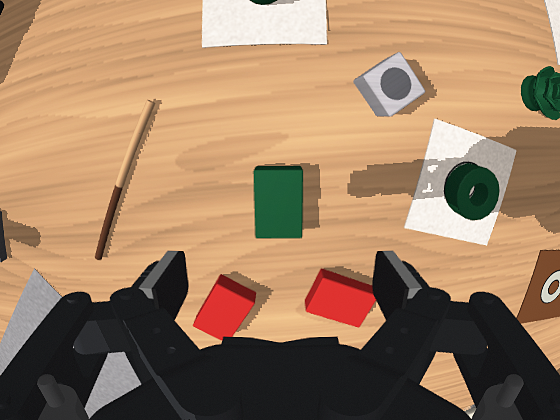

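play_rows([
  [0,-0.0005,-0.0012,0.05,0],
  [0,-0.0005,-0.0012,0.085,0],
  [0,-0.0005,-0.0012,0.105,0],
  [0,-0.0005,-0.0012,0.117,0],
  [0,-0.0005,-0.0012,0.117,0],
  [0,-0.0005,-0.0012,0.117,0],
  [120,-0.0005,-0.0012,0.117,0],
  [255,-0.0005,-0.0012,0.117,0],
  [255,-0.0005,-0.0012,0.117,0],
  [255,-0.0005,-0.0012,0.117,0],
  [255,-0.0005,-0.0012,0.117,0],
], squeeze=30)

```text
t: 16.23
eef_pos: [0.4753, 0.2588, 0.0032]
tcp_rot: [0.999, -0.042, 0.0, -0.0]
force: [-1.6, 0.4, 7.6]
gripper_width: 0.438
```

```bash
python3 -c "
from h import *
go(651.8,-89.3,120,6.9)
st=monitor.state();print(st['gripper_width'],st['force'])
"
```

```text
yaw -4.79 eef [475.3 258.8   3.2] d [ 0.205   0.3322 -0.1168] turn -11.69 q6 117.0 t 16.225
0.4376666675857175 [-1.57913873  0.44248815  7.61486961]
```

Width 37.2 mm, so the tile is held. I'll lift it and carry it to the tile card.

play_rows([
  [255,0,0,-0.03,0],
  [255,0,0,-0.08,0],
  [255,0.02,0.033,-0.117,0],
  [255,0.205,0.332,-0.117,-11.7],
  [255,0.205,0.332,-0.117,-11.7],
  [255,0.205,0.332,-0.117,-11.7],
  [255,0.205,0.332,-0.117,-11.7],
  [255,0.205,0.332,-0.117,-11.7],
  [255,0.205,0.332,-0.117,-11.7],
  [255,0.205,0.332,-0.117,-11.7],
  [255,0.205,0.332,-0.117,-11.7],
  [255,0.205,0.332,-0.117,-11.7],
  [255,0.205,0.332,-0.117,-11.7],
])

```text
t: 17.85
eef_pos: [0.6514, -0.0883, 0.1199]
tcp_rot: [0.998, 0.061, -0.0, -0.0]
force: [0.3, 0.1, -0.6]
gripper_width: 0.438
```

```bash
python3 -c "
from h import *
c=snap('wrist','w9'); 
go(651.8,-89.3,5.2,6.9)
st=monitor.state();print(st['gripper_width'],st['force'])
report(c)
ink(c,(279,195),40,110); ink(c,(279,195),40,140)
"
```

```text
yaw 6.97 eef [651.5 -88.4 119.9] d [0.0002 0.0009 0.1147] turn 0.07 q6 70.1 t 17.9
0.4377828420409213 [ 0.34735155 -0.26843717 -1.21234728]
G [457. 219.] 2613 z 0.0214 [ 654.2 -248. ] [ 21.8 112.8] (array([ 654.7, -248. ]), (83.3, 21.6), -41.1)
G [280. 262.] 10434 z 0.1362 [651.8 -88. ] [42.5 65.5] (array([651.9, -88. ]), (55.7, 37.3), 7.0)
G [172. 275.] 878 z 0.0309 [571.8  -2.2] [ 8.4 22.1] (array([571.2,  -3.5]), (19.8, 9.1), 89.3)
W [281. 201.] ell [610.4 -94. ] [108.5 204.3] rect (array([636.1, -90.1]), (132.3, 123.5), 7.0) z 0.0011
W [282. 183.] ell [663.3 -88.9] [35.9 41.2] rect (array([663.3, -89. ]), (35.3, 30.9), -83.0) z 0.0015
W [ 84. 303.] ell [508.7 109. ] [39.  80.9] rect (array([495.2, 106.3]), (72.8, 46.8), -17.0) z 0.0009
ink [280. 193.] 244 ell [657. -88.] [45.4 62.7] rect (array([659.1, -86.4]), (64.8, 40.4), -83.0)
ink [280. 193.] 243 ell [657. -88.] [45.4 62.8] rect (array([659.1, -86.4]), (64.8, 40.4), -83.0)
```

View pics/w9.png

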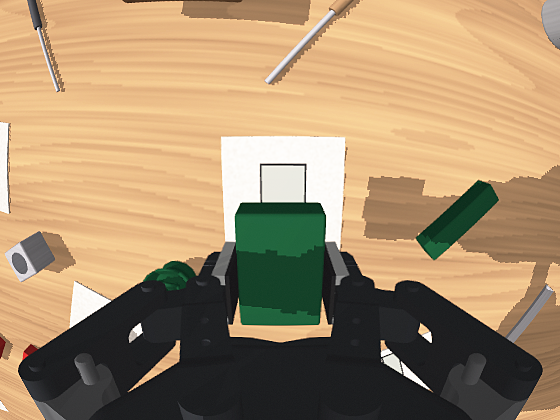

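```bash
python3 -c "
from h import *
c=pickle.load(open('pics/w9.pkl','rb'))
m=(white(c)).copy(); m[200:]=0; m[:,:200]=0; m[:,370:]=0
uv=np.argwhere(m)[:,::-1]; P=plane(c,uv,.002,True)[:,:2]*1000
for a in (6.9,7.1):
    t=np.radians(a); e1=np.array([np.cos(t),np.sin(t)]); e2=np.array([-np.sin(t),np.cos(t)])
    u=P@e1; v=P@e2
    vl,vh=np.median([v[uv[:,1]==r].min() for r in range(145,198)]),np.median([v[uv[:,1]==r].max() for r in range(145,198)])
    ut=np.median([u[uv[:,0]==k].max() for k in range(230,340)])
    print(a,vh-vl,'centre',e1*(ut+.3-50)+e2*(vl+vh)/2)
    # top line direction
col=[(k,uv[uv[:,0]==k][:,1].min()) for k in range(226,342)]
T=plane(c,col,.002,True)[:,:2]; d=np.polyfit(T[:,1],T[:,0],1); print('edge angle',np.degrees(np.arctan(-d[0])))
"
```

```text
6.9 98.76773626578203 centre [711.16439305 -83.13796261]
7.1 98.75993718556771 centre [711.15086541 -82.97854612]
edge angle 51.40523685844531
```

```bash
python3 -c "
from h import *
c=pickle.load(open('pics/w9.pkl','rb'))
m=(white(c)).copy(); m[200:]=0; m[:125]=0; m[:,:200]=0; m[:,370:]=0
uv=np.argwhere(m)[:,::-1]; P=plane(c,uv,.002,True)[:,:2]*1000
for a in (6.9,7.1):
    t=np.radians(a); e1=np.array([np.cos(t),np.sin(t)]); e2=np.array([-np.sin(t),np.cos(t)])
    u=P@e1; v=P@e2
    vl,vh=np.median([v[uv[:,1]==r].min() for r in range(145,198)]),np.median([v[uv[:,1]==r].max() for r in range(145,198)])
    ut=np.median([u[uv[:,0]==k].max() for k in range(230,340)])
    print(a,vh-vl,'centre',e1*(ut+.4-50)+e2*(vl+vh)/2)
col=[(k,uv[uv[:,0]==k][:,1].min()) for k in range(226,342)]
T=plane(c,col,.002,True)[:,:2]; d=np.polyfit(T[:,1],T[:,0],1); print('edge angle',np.degrees(np.arctan(-d[0])))
"
```

```text
6.9 98.76773626578203 centre [652.59624833 -90.22548689]
7.1 98.75993718556771 centre [652.60558652 -90.27074609]
edge angle 6.853134390936557
```

play_rows([
  [255,0.0005,0.002,0.05,0],
  [255,0.0005,0.002,0.085,0],
  [255,0.0005,0.002,0.1,0],
  [255,0.0005,0.002,0.11,0],
  [255,0.0005,0.002,0.113,0],
  [255,0.0005,0.002,0.113,0],
  [255,0.0005,0.002,0.113,0],
  [255,0.0005,0.002,0.113,0],
])

```text
t: 18.9
eef_pos: [0.6527, -0.0912, 0.0073]
tcp_rot: [0.998, 0.06, 0.0, 0.0]
force: [0.2, 0.3, -0.3]
gripper_width: 0.435
```

```bash
python3 -c "
from h import *
go(652.25,-90.6,5.2,6.9)
st=monitor.state();print(st['gripper_width'],st['force'])
"
```

```text
yaw 6.91 eef [652.7 -91.2   7.3] d [-0.0004 -0.0007  0.0021] turn 0.01 q6 69.9 t 18.9
0.435056222204527 [ 0.15946775  0.32548062 -0.25057726]
```

play_rows([
  [255,-0.0004,-0.0006,0.001,0],
  [255,-0.0004,-0.0006,0.002,0],
  [255,-0.0004,-0.0006,0.002,0],
  [255,-0.0004,-0.0006,0.002,0],
  [40,-0.0004,-0.0006,0.002,0],
  [0,-0.0004,-0.0006,0.002,0],
  [0,-0.0004,-0.0006,0.002,0],
  [0,-0.0004,-0.0006,-0.03,0],
  [0,-0.0004,-0.0006,-0.08,0],
  [0,-0.0004,-0.0006,-0.113,0],
  [0,-0.0004,-0.0006,-0.113,0],
  [0,-0.0004,-0.0006,-0.113,0],
  [0,-0.0004,-0.0006,-0.113,0],
])

```text
t: 20.52
eef_pos: [0.6513, -0.0905, 0.1185]
tcp_rot: [0.998, 0.06, -0.001, -0.0]
force: [0.3, -0.1, -0.1]
gripper_width: 1.0
```

```bash
python3 -c "
from h import *
c=snap('wrist','w10'); 
report(c)
go(653.3,-248,120,-41.2)
"
```

```text
G [280. 200.] 3484 z 0.0217 [652.2 -90.4] [41.9 65.3] (array([651.8, -90.5]), (54.6, 36.8), 6.9)
G [456. 219.] 2652 z 0.0214 [ 654.9 -248.7] [ 21.8 112.4] (array([ 654.5, -248.1]), (83.5, 21.2), -40.9)
G [188. 294.] 315 z 0.03 [556.7 -23.6] [ 5.  18.8] (array([557.8, -23.7]), (18.9, 5.7), -15.2)
W [280. 193.] ell [652.8 -90.2] [115.7 116.9] rect (array([652.6, -90.3]), (99.6, 99.3), -83.2) z 0.001
  hole [280. 200.] ell [648.3 -91. ] [47.  77.5] rect (array([648.4, -90.8]), (64.9, 42.2), 6.9) z 0.001
yaw 6.91 eef [651.3 -90.4 118.5] d [-0.017   0.1567 -0.0015] turn 48.11 q6 70.0 t 20.575
```

View pics/w10.png

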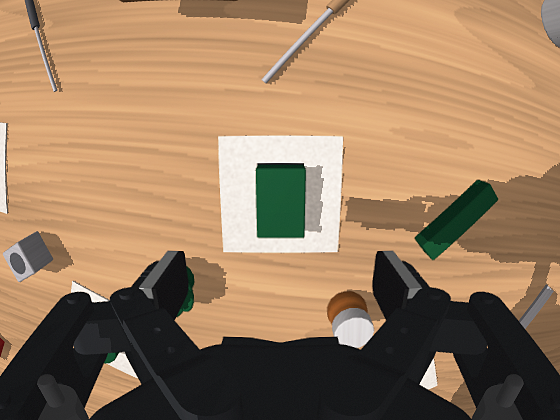

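```bash
python3 -c "
from h import *
go(456.2,-246.3,120,28.4)
"
```

```text
yaw 6.91 eef [651.3 -90.4 118.5] d [-0.2125  0.1312 -0.0012] turn -21.49 q6 70.0 t 20.575
```

play_rows([
  [0,-0.213,0.131,0,-21.5],
  [0,-0.213,0.131,0,-21.5],
  [0,-0.213,0.131,0,-21.5],
  [0,-0.213,0.131,0,-21.5],
  [0,-0.213,0.131,0,-21.5],
  [0,-0.213,0.131,0,-21.5],
  [0,-0.213,0.131,0,-21.5],
  [0,-0.213,0.131,0,-21.5],
  [0,-0.213,0.131,0,-21.5],
  [0,-0.213,0.131,0,-21.5],
])

```text
t: 21.82
eef_pos: [0.4565, -0.246, 0.1197]
tcp_rot: [0.969, 0.246, -0.0, -0.0]
force: [0.6, -0.7, 0.1]
gripper_width: 0.999
```

```bash
python3 -c "
from h import *
c=snap('wrist','w11'); 
report(c)
ink(c,(279,195),60)
go(653.8,-248.3,120,-41.1)
"
```

```text
G [384.   7.] 1043 z 0.0214 [ 626.9 -233.6] [10.2 78.3] (array([ 636.7, -248.7]), (61.2, 12.8), -53.1)
G [ 9. 38.] 760 z 0.0246 [480.5  69.8] [13.5 41.5] (array([481.,  68.]), (40.7, 14.5), 35.6)
W [19. 43.] ell [472.7  72.3] [ 95.5 103.2] rect (array([472.3,  84.5]), (99.7, 99.4), -17.0) z 0.001
W [281. 195.] ell [ 456.3 -246.8] [115.8 116.8] rect (array([ 456.1, -247. ]), (99.6, 99.5), -61.8) z 0.001
  hole [281. 197.] ell [ 455.7 -247.3] [ 22.1 114.2] rect (array([ 456. , -247.1]), (83.9, 20.7), 28.3) z 0.001
W [281. 197.] ell [ 455.7 -247.1] [ 18.1 111.5] rect (array([ 456.2, -247.1]), (80.5, 17.1), 28.0) z 0.0015
W [442. 238.] ell [ 499.7 -405. ] [ 61.3 146.4] rect (array([ 506.3, -415.9]), (149.1, 62.0), -29.7) z 0.0031
W [ 70. 225.] ell [334.  -76.2] [43.5 44.1] rect (array([333.8, -76.1]), (44.2, 43.9), 75.7) z 0.0014
  hole [ 70. 225.] ell [334.  -75.9] [22.  22.7] rect (array([334., -76.]), (22.4, 22.4), -14.2) z 0.0014
ink [281. 197.] 237 ell [ 456.  -247.1] [ 20.4 114. ] rect (array([ 456.2, -247.2]), (82.2, 19.0), 28.1)
yaw 28.44 eef [ 456.4 -246.1  119.8] d [ 0.1725  0.0959 -0.0002] turn 69.54 q6 26.6 t 21.875
```

View pics/w11.png

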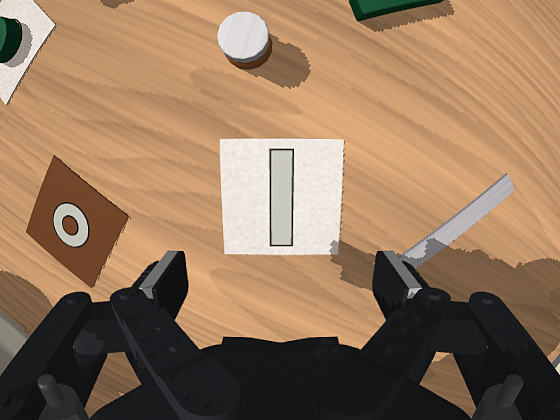

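play_rows([
  [0,0.172,0.096,0,69.5],
  [0,0.172,0.096,0,69.5],
  [0,0.172,0.096,0,69.5],
  [0,0.172,0.096,0,69.5],
  [0,0.172,0.096,0,69.5],
  [0,0.172,0.096,0,69.5],
  [0,0.172,0.096,0,69.5],
  [0,0.172,0.096,0,69.5],
  [0,0.172,0.096,0,69.5],
  [0,0.172,0.096,0,69.5],
])

```text
t: 23.12
eef_pos: [0.6532, -0.2489, 0.1197]
tcp_rot: [0.937, -0.35, -0.0, 0.0]
force: [-0.2, -0.6, 0.0]
gripper_width: 0.998
```

```bash
python3 -c "
from h import *
c=snap('wrist','w12'); 
report(c)
go(653.8,-248.3,3,-41.1)
"
```

```text
G [280. 198.] 2627 z 0.0217 [ 654.1 -250.3] [ 20.1 111.8] (array([ 654.7, -250.7]), (82.6, 19.1), -41.0)
W [493. 198.] ell [ 511.6 -403.4] [ 22.8 237.4] rect (array([ 511.6, -403.4]), (150.8, 22.7), -25.4) z 0.0028
W [132. 270.] ell [ 693.7 -104.7] [ 22.4 120.2] rect (array([689.3, -87.1]), (100.3, 25.5), -83.4) z 0.0011
W [198. 303.] ell [ 624.3 -122.9] [39.9 78.7] rect (array([ 629.8, -111.7]), (66.2, 49.0), -82.5) z 0.001
yaw -41.03 eef [ 653.2 -248.9  119.8] d [ 1.000e-04 -8.000e-04  1.168e-01] turn 0.07 q6 105.3 t 23.175
```

View pics/w12.png

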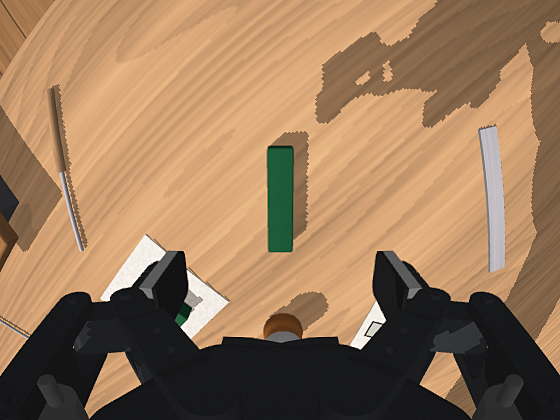

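play_rows([
  [0,0.002,0.001,0.05,0],
  [0,0.002,0.001,0.085,0],
  [0,0.002,0.001,0.105,0],
  [0,0.002,0.001,0.116,0],
  [0,0.002,0.001,0.116,0],
  [0,0.002,0.001,0.116,0],
  [170,0.002,0.001,0.116,0],
  [170,0.002,0.001,0.116,0],
  [255,0.002,0.001,0.116,0],
  [255,0.002,0.001,0.116,0],
  [255,0.002,0.001,0.116,0],
  [255,0.002,0.001,0.116,0],
], squeeze=30)

```text
t: 24.68
eef_pos: [0.6542, -0.251, 0.004]
tcp_rot: [0.936, -0.351, 0.0, -0.0]
force: [-0.2, 0.1, 4.8]
gripper_width: 0.225
```

```bash
python3 -c "
from h import *
st=monitor.state();print(st['gripper_width'],st['force'])
go(456.1,-247.1,120,28.15)
"
```

```text
0.22492603036205278 [-0.24440193  0.11883868  4.75772659]
yaw -41.09 eef [ 654.2 -251.     4. ] d [-0.1518  0.1273 -0.116 ] turn -69.24 q6 105.2 t 24.675
```

play_rows([
  [255,0,0,-0.03,0],
  [255,0,0,-0.08,0],
  [255,-0.02,0.017,-0.116,0],
  [255,-0.152,0.127,-0.116,-69.2],
  [255,-0.152,0.127,-0.116,-69.2],
  [255,-0.152,0.127,-0.116,-69.2],
  [255,-0.152,0.127,-0.116,-69.2],
  [255,-0.152,0.127,-0.116,-69.2],
  [255,-0.152,0.127,-0.116,-69.2],
  [255,-0.152,0.127,-0.116,-69.2],
  [255,-0.152,0.127,-0.116,-69.2],
  [255,-0.152,0.127,-0.116,-69.2],
  [255,-0.152,0.127,-0.116,-69.2],
  [255,-0.152,0.127,-0.116,-69.2],
])

```text
t: 26.42
eef_pos: [0.456, -0.2467, 0.1198]
tcp_rot: [0.97, 0.243, -0.0, -0.0]
force: [-0.3, -0.2, -0.8]
gripper_width: 0.228
```

```bash
python3 -c "
from h import *
c=snap('wrist','w13'); 
st=monitor.state();print(st['gripper_width'],st['force'])
report(c)
go(456.1,-247.1,6,28.15)
"
```

```text
0.2259766577092962 [-0.77060026  0.87650431  0.08444622]
G [ 8. 40.] 719 z 0.0245 [480.8  69. ] [11.9 40.3] (array([481.6,  67.6]), (39.5, 13.0), 35.1)
G [280. 254.] 7667 z 0.1373 [ 459.2 -244.7] [ 20.9 101.8] (array([ 457.9, -245.2]), (78.8, 19.6), 28.0)
W [18. 45.] ell [473.7  72. ] [ 94.5 104.9] rect (array([472.3,  84.7]), (99.9, 99.7), -17.1) z 0.001
W [280. 203.] ell [ 447.  -251.2] [107.7 133.1] rect (array([ 442.9, -254.1]), (129.6, 99.7), 28.4) z 0.0011
W [452. 226.] ell [ 513.7 -404.9] [ 23.  209.9] rect (array([ 511.8, -403.7]), (150.6, 22.5), -25.3) z 0.0029
W [ 70. 225.] ell [334.1 -76.2] [43.8 44.2] rect (array([334.1, -76.2]), (44.3, 44.1), -39.0) z 0.0014
  hole [ 70. 226.] ell [333.8 -75.9] [21.9 22.7] rect (array([333.9, -75.7]), (22.6, 22.1), 15.2) z 0.0014
yaw 28.09 eef [ 456.  -246.7  119.8] d [-1.000e-04  3.000e-04  1.138e-01] turn -0.06 q6 26.9 t 26.475
```

View pics/w13.png

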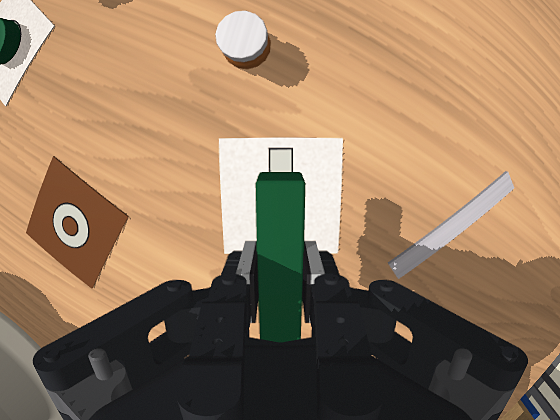

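play_rows([
  [255,-0.0002,0.0003,0.05,0],
  [255,-0.0002,0.0003,0.085,0],
  [255,-0.0002,0.0003,0.1,0],
  [255,-0.0002,0.0003,0.11,0],
  [255,-0.0002,0.0003,0.112,0],
  [255,-0.0002,0.0003,0.112,0],
  [255,-0.0002,0.0003,0.112,0],
  [255,-0.0002,0.0003,0.112,0],
])

```text
t: 27.48
eef_pos: [0.4562, -0.2473, 0.0082]
tcp_rot: [0.97, 0.243, 0.0, 0.0]
force: [0.1, -0.9, -0.7]
gripper_width: 0.222
```

```bash
python3 -c "
from h import *
go(456.1,-247.4,6.0,28.15)
st=monitor.state();print(st['gripper_width'],st['force'])
"
```

```text
yaw 28.11 eef [ 456.2 -247.3    8.2] d [-0.0002  0.0001  0.0022] turn -0.04 q6 26.8 t 27.475
0.22238554344800543 [ 0.10686792 -0.85138743 -0.69970016]
```

play_rows([
  [255,0,0,0.001,0],
  [255,0,0,0.002,0],
  [255,0,0,0.002,0],
  [255,0,0,0.002,0],
  [60,0,0,0.002,0],
  [0,0,0,0.002,0],
  [0,0,0,0.002,0],
  [0,0,0,-0.03,0],
  [0,0,0,-0.08,0],
  [0,0,0,-0.112,0],
  [0,0,0,-0.112,0],
  [0,0,0,-0.112,0],
  [0,0,0,-0.112,0],
])

```text
t: 29.1
eef_pos: [0.4555, -0.2468, 0.1187]
tcp_rot: [0.97, 0.243, -0.001, -0.001]
force: [-0.1, -0.2, 0.1]
gripper_width: 0.998
```

```bash
python3 -c "
from h import *
c=snap('wrist','w14'); 
report(c)
go(300,-500,230)
"
```

```text
G [ 8. 39.] 716 z 0.0243 [480.7  69. ] [11.5 44.4] (array([480.9,  68.1]), (40.5, 11.4), 35.2)
G [281. 201.] 2677 z 0.0237 [ 455.7 -247. ] [ 20.  112.9] (array([ 456.3, -247. ]), (82.2, 18.9), 27.6)
W [18. 44.] ell [473.3  72. ] [ 94.8 103.8] rect (array([472.4,  84.4]), (99.6, 99.1), -17.2) z 0.001
W [281. 192.] ell [ 456.6 -246.8] [105.1 121.6] rect (array([ 456.1, -247. ]), (99.6, 99.3), -61.7) z 0.001
W [443. 236.] ell [ 499.  -404.9] [ 60.3 148.8] rect (array([ 505.4, -416. ]), (150.1, 61.8), -29.5) z 0.0031
W [ 70. 225.] ell [334.  -76.2] [43.8 44.1] rect (array([333.6, -76.4]), (44.3, 43.9), -61.8) z 0.0015
  hole [ 70. 225.] ell [333.9 -75.9] [22.3 22.5] rect (array([333.9, -75.9]), (22.8, 21.5), 75.5) z 0.0015
yaw 28.11 eef [ 455.5 -246.8  118.8] d [-0.2566  0.1498 -0.1112] turn 0 q6 26.8 t 29.15
```

View pics/w14.png

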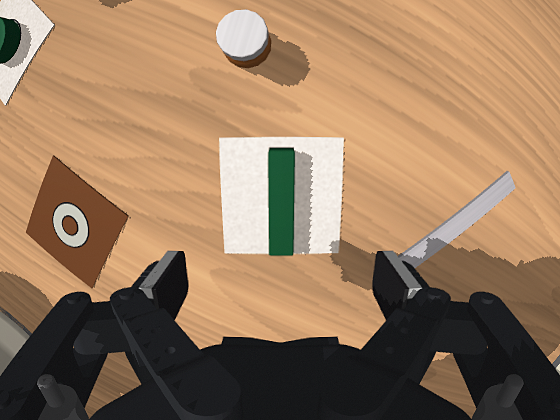

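The bar reads (456.3, -247.0) against its card at (456.1, -247.0). I'll back the arm off, check everything with the top camera, then hand in.

play_rows([
  [0,0,0,-0.06,0],
  [0,-0.256,0.15,-0.11,0],
  [0,-0.256,0.15,-0.11,0],
  [0,-0.256,0.15,-0.11,0],
  [0,-0.256,0.15,-0.11,0],
  [0,-0.256,0.15,-0.11,0],
  [0,-0.256,0.15,-0.11,0],
  [0,-0.256,0.15,-0.11,0],
  [0,-0.256,0.15,-0.11,0],
])

```text
t: 30.28
eef_pos: [0.3014, -0.499, 0.2293]
tcp_rot: [0.97, 0.243, -0.0, -0.001]
force: [-0.2, 0.0, -0.1]
gripper_width: 0.999
```

```bash
python3 -c "
from h import *
c=snap('top','t9'); d=c['frame'][100:310,120:440,::-1]
cv2.imwrite('pics/crop9.png',cv2.resize(d,None,fx=2.5,fy=2.5,interpolation=cv2.INTER_CUBIC))
a=pickle.load(open('pics/top0.pkl','rb'))['frame'].astype(int)
for n,(u,v) in dict(rose=(290,182),jar=(364,187),steel=(213,182),red=(193,264),red2=(145,265)).items():
    s=np.s_[v-12:v+12,u-12:u+12]; print(n,abs(a[s]-c['frame'][s].astype(int)).mean().round(1))
"
```

```text
rose 2.2
jar 1.7
steel 1.8
red 2.7
red2 3.0
```

View pics/crop9.png

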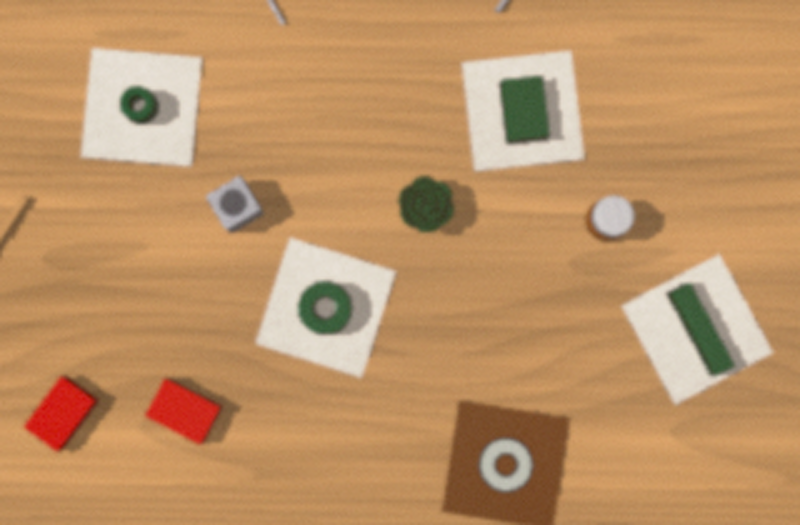

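The crop shows each blank on its own card, with the rose, jar, steel block and reds unmoved. Pixel differences at those spots are only at noise level.

```bash
python3 -c "
from h import *
job.sign_off(); print(monitor.state()['t'])"
```

```text
the job is handed in; nothing more can be done
the job is handed in; nothing more can be done
```

All four blanks lie flat on their own cards, and I handed the job in at about 30 s of the 118 s allowed. The hand-in gave no verdict.

The last wrist-camera views put the blanks within about 1 mm of their card centres:

| Blank | Offset from card centre | Angle, blank vs card |
|---|---|---|
| Small ring | about 0.1 mm | – |
| Big ring | about 0.7 mm | – |
| Tile | about 0.7 mm | 6.9° vs 6.8° |
| Bar | about 0.3 mm | 27.6° vs about 28.2° |

In the last top view the rose, jar, steel block and the two red look-alikes match their first picture to within noise. I never used the brown card.

- **Camera disagreement:** before the first move, the top and scene cameras differed by about 3 mm in x. I placed everything by the wrist camera, which fell between them and matched the arm's own pose readings within 1 mm.
- **Grip force:** the readings between moves never exceeded about 10 N, seen while the fingers closed on a blank.

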